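# Shut the blue water valve with its key

## Robot

A 6-joint arm with a two-finger parallel gripper is mounted at the origin on a cart in front of the work surface, level with it; the furniture and walls round the work are solid. World frame = base frame: x ahead of the robot, y to its left, z up, the work surface at z = 0. Lengths are in mm, angles in degrees, forces in N, time in s.
With the tool pointing down it reaches from about 425 to 950 mm from the base axis. Payload 14.7 kg.
Tool frame: the origin (TCP) lies at the very end of the fingers, on their centre line; the grasp point (between the pads) lies pinch_z behind it (pinch_z is the distance from the TCP to the grasp point, in mm); z points along the fingers, y is the line along which they close (so a half turn about z gives the same grasp; the last joint's range is limited). The gripper opens to 85 mm and grips with 20 to 120 N. Pads are 22 mm wide; open, the fingers measure 114 mm over their backs; the gripper's body (76 mm by 85 mm) begins 54 mm behind the grasp point. The pads swing forward as they close: fully open they stand 13 mm farther back than shut.
Start: joints at [64.996, 27.513, 91.461, -0, 61.026, -2.67], TCP at [246.978, 601.244, 231.297] pointing down, gripper open.
Joint ranges: [-157.49, 157.49], [-46.99, 117.5], [13.45, 153.17], [-89.5, 269.5], [5.16, 153.95], [-167.48, 167.48]. Speed limits (degrees/s): [108.29, 108.29, 136.94, 172.46, 172.46, 172.46].

## Interface

Orientations are given as [roll, pitch, yaw] about the fixed x, y, z axes, in that order (R = Rz(yaw) Ry(pitch) Rx(roll)).
In Python, from bench import * gives the robot as it stands.
- The arm moves only by the tool jog_arm, never from a script. Its arguments are lists of equal length, an entry for each row: "xyz": the shift along the tool's x, y, z in m, a list of three; "roll": the turn about the tool's z in degrees; "gripper": the opening, from 0 (shut) to 1 (fully open). A call has 1 to 20 rows; each row is the pose to reach, as a shift and turn from the pose commanded when the call began, along the tool's axes at that moment; what a row does not reach only later rows make up. A row lasts 1/10 s, in which the tool goes at most 50 mm and 8.59 degrees, less where a joint would pass 70% of its speed; a pose out of reach is approached as far as the arm can. A call with a gripper value outside its range is refused whole. The fingers move at their own pace and stop on an object; "force" is the grip in N (left out, the last holds). Time passes only in rows, so rows that repeat a pose let the fingers close. It gives the time, the measured TCP pose, the force, the opening and the grip force at its end, in the units of the state.
- get_obs(): the state, without advancing time (a new reading comes with each control period).
- read_camera(name): name is "scene" or "side" or "wrist"; returns the picture (420x560x3 uint8, red, green, blue); there is no depth.
- camera_params(name): a dict with "fovy" (degrees; the focal length in pixels is half the picture's height over the tangent of half this angle, whatever the lens; pixels are square), "cx", "cy" (the principal point, pixels), "camera_from_world" (4x4, takes a point from world to camera coordinates). Camera axes: x right, y down, z forward; pixel columns grow to the right and rows downward; lengths in mm; the calibration is good to about 2 mm. A picture is of the moment at which its call begins: read the wrist's pose just before it. camera_params takes no time and is no camera call; for the wrist camera it gives the pose at the moment of the call.
- close_job(): hands the job in; it is judged then, once.
The state is a dict: "time_s": time; "q": joint angles; "joint_vel": joint speeds; "tau": joint torques, N m; "tool_pos": TCP position; "ee_rot": TCP orientation; "force": force on the tool from outside, world axes, zero at the start; "torque": the same for the moment, N m; "width": finger opening in mm; "grasp_force": force on a finger pad.
Only numpy, scipy, OpenCV 4.12 (cv2) and the standard library are available. Lean on these libraries where they do the work, as an engineer would, in place of code of your own. Each camera call takes 0.05 s, during which the arm holds its last target. There are 200 camera calls.

## Task

Shut off the blue water valve: lift the T-handled hex key out of its wooden stand, set it down fully into the hex socket of the valve with the blue disc and turn it clockwise (seen from above) about a quarter turn, to its stop. Then let go and leave the key standing in the blue valve; leave the valve with the red disc as it is.

Things in the scene. Friction and masses are not known exactly. Their poses are not given: they have to be found in the camera images.
- key_handle (a point): Middle of the black bar handle of a loose steel T-key upright in a fixed wooden stand (84 wide, 38 tall): z up the key's axis, y along the bar (66 long, 18 tall, 16 mm wide in x: pinch across x), x to a flat of the hex bit. Point is 80 above the bit's flat tip, 88 above the worktop at start. Bit: lowest 27 mm, tapers from 36 to 22 mm across flats at the tip. Lift 35 mm up to clear the stand.
- blue_socket (a point): Centre of the mouth of the tapered hex socket, 68 mm above the worktop, in the turning boss (64 wide) of the fixed valve with blue disc. z up; x, turning with it, points to a flat. 30 deep; 40 mm across flats at mouth, 24 at its flat floor: guides the key; any of six hex positions fits. Key home: handle centre 50 mm above this point; 6 deg play each way. Pipes reach 102 mm out, under 32 mm high.
- blue_valve (a joint): Turn of the blue valve's boss in rad, growing clockwise seen from above: 0 open (white marks in line with the pipe), 1.571 shut, at the stop (marks across the pipe). Starts between 0 and 0.3, turns with a light friction (0.06 N m) and stays where it is left.
- red_valve (a joint): The same for the valve with the red disc, a like bystander: it starts between 0 and 0.3 and is to be left alone.
Mind the look-alikes: they are no part of the job. What is meant by the part that bears key_handle is not pink or purple, and is the larger of those in its own colour.

How it is judged:
By the outcome, as a careful person would: the job done as asked, in the order asked, and still so for the second after the job is handed in, with the robot touching nothing.
It also fails if it takes over 42 s, if anything falls off the work surface, if the arm or the gripper's body presses on something with over 40 N, if the wrist force passes 120 N, or if a joint passes its speed limit or range.

## Working session

There is one attempt and no reset: what is moved stays moved. The work goes in short steps, Python scripts to look and compute and a tool call to move; the robot and the scene stay as the last step left them, time stands still between calls to the robot, and variables do not carry over. Pictures are saved under pics/ and viewed, at most 10 in all, crops included, and the job is handed in when it is done.

Besides the shell and the picture viewer there is one more tool, called after "Request:" as name(argument=value, ...), one argument or row to a line, values as JSON. jog_arm: Moves the arm, as the interface text tells. Its arguments: {"type":"object","properties":{"xyz":{"type":"array","items":{"type":"array","items":{"type":"number"}}},"roll":{"type":"array","items":{"type":"number"}},"gripper":{"type":"array","items":{"type":"number"}},"force":{"type":"number"}},"required":["xyz","roll","gripper"]}

```bash
mkdir -p pics; ls; python3 - <<'E'
from bench import *
import cv2, numpy as np
o=get_obs(); print({k:np.round(v,2) for k,v in o.items()})
try:
    print(pinch_z)
except Exception as e: print(e)
ims=[]
for n in ("scene","side"):
    p=camera_params(n); print(n,p["fovy"],p["cx"],p["cy"],np.round(p["camera_from_world"],3).tolist())
    im=read_camera(n); cv2.imwrite(f"pics/{n}0.png",im[:,:,::-1])
E
```

```text
pics
{'time_s': np.float64(0.0), 'q': array([65.  , 27.55, 91.5 , -0.  , 61.03, -2.67]), 'joint_vel': array([-0.03, -0.07, -0.02,  0.05, -0.05, -0.09]), 'tau': array([ 0.000e+00, -9.507e+01, -4.302e+01,  0.000e+00,  1.000e-02,
        0.000e+00]), 'tool_pos': array([246.79, 600.86, 230.67]), 'ee_rot': array([-179.93,   -0.  ,  157.67]), 'force': array([ 0.63,  0.64, -0.14]), 'torque': array([-0.01, -0.  ,  0.02]), 'grasp_force': np.float64(0.0), 'width': np.float64(85.28)}
18.700000000000003
scene 49.37466768221455 274.2087669117711 201.23995959290409 [[0.465, -0.886, 0.001, -233.951], [-0.458, -0.242, -0.855, 294.913], [0.758, 0.397, -0.518, 688.008], [0.0, 0.0, 0.0, 1.0]]
side 53.2568164911948 275.6050406773177 205.7084699673372 [[-0.996, -0.085, -0.017, 471.072], [-0.02, 0.421, -0.907, 92.901], [0.084, -0.903, -0.421, 961.742], [0.0, 0.0, 0.0, 1.0]]
```

View pics/scene0.png

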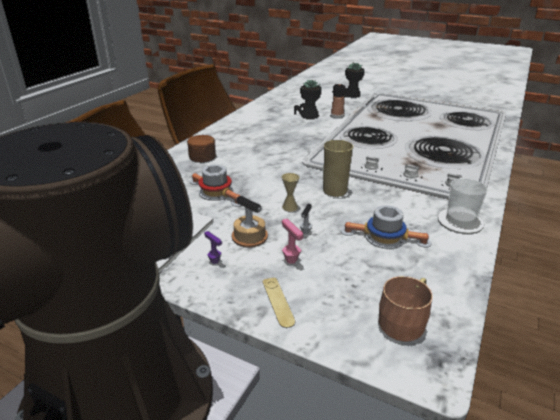

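View pics/side0.png

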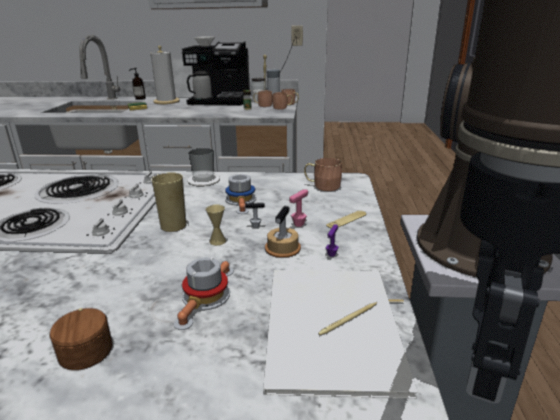

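The scene view shows the black-handled T-key in its wooden stand: handle at about (243,200), stand at (249,232). The blue valve mouth is at about (387,214) and the red valve at (214,172). In the side view the handle is at (283,214), the blue mouth at (240,182) and the red valve at (205,270). The pink, purple and small black keys are look-alikes. I'll triangulate next.

```bash
cat > h.py <<'E'
from bench import *
import cv2, numpy as np
def K(p):
    f=210/np.tan(np.radians(p["fovy"]/2)); return np.array([[f,0,p["cx"]],[0,f,p["cy"]],[0,0,1]])
def ray(p,uv):
    M=p["camera_from_world"]; R=M[:3,:3]; c=-R.T@M[:3,3]
    d=R.T@np.linalg.inv(K(p))@np.array([*uv,1.]); return c,d/np.linalg.norm(d)
def onz(p,uv,z):
    c,d=ray(p,uv); return c+d*(z-c[2])/d[2]
def proj(p,X):
    M=p["camera_from_world"]; x=K(p)@(M[:3,:3]@np.asarray(X,float)+M[:3,3]); return x[:2]/x[2]
def tri(a,ua,b,ub):
    A=[];B=[]
    for p,u in((a,ua),(b,ub)):
        c,d=ray(p,u); P=np.eye(3)-np.outer(d,d); A.append(P);B.append(P@c)
    return np.linalg.lstsq(np.vstack(A),np.hstack(B),rcond=None)[0]
E
python3 - <<'E'
from h import *
s,d=camera_params("scene"),camera_params("side")
for n,u,v in(("handle",(243,200),(283,214)),("blue",(387,214),(240,182)),("red",(214,173),(205,271)),):
    print(n,tri(s,u,d,v).round())
print("handle z88",onz(s,(243,200),88).round(),onz(d,(283,214),88).round())
print("bar ends",onz(s,(226,191),88).round(),onz(s,(261,208),88).round())
print("blue z68",onz(s,(387,214),68).round(),onz(d,(240,182),68).round())
a=cv2.imread("pics/scene0.png")[150:270,190:440]; b=cv2.imread("pics/side0.png")[160:280,180:430]
cv2.imwrite("pics/crops.png",cv2.resize(np.vstack([a,b])[:, :],None,fx=2.5,fy=2.5,interpolation=cv2.INTER_CUBIC))
w=camera_params("wrist");print(w["fovy"],w["cx"],w["cy"]);M=w["camera_from_world"];print((-M[:3,:3].T@M[:3,3]).round(),M[:3,:3].round(2))
E
```

```text
handle [450.  49.  94.]
blue [ 595. -234.   57.]
red [586. 220.  56.]
handle z88 [457.  54.  88.] [452.  34.  88.]
bar ends [473. 109.  88.] [447.   2.  88.]
blue z68 [ 581. -238.   68.] [ 588. -203.   68.]
59.16505302793971 282.68224506686846 206.6654781697591
[166. 632. 374.] [[ 0.38  0.93 -0.  ]
 [ 0.87 -0.36  0.33]
 [ 0.3  -0.13 -0.94]]
```

View pics/crops.png

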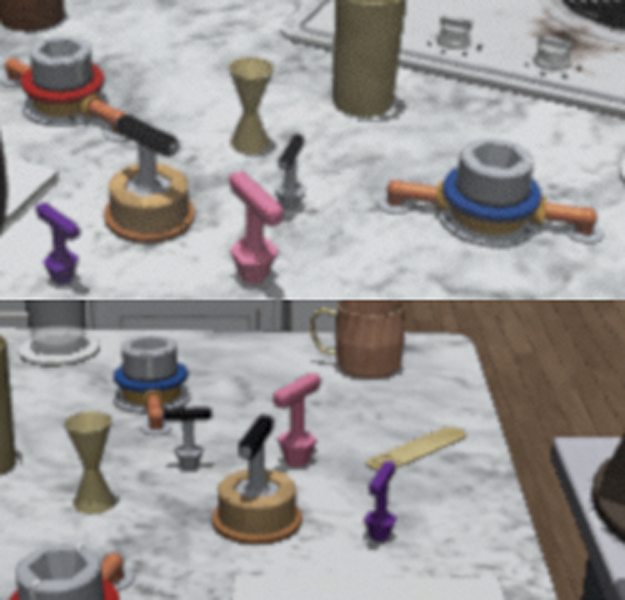

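The enlarged crops show the handle in the scene view from (237,197) to (261,209). The blue mouth centre is at about (388,213) in scene and (240,178) in side. The upright pink key stands close to the handle on its +x side.

```bash
python3 - <<'E'
from h import *
s,d=camera_params("scene"),camera_params("side")
H=tri(s,(249,203),d,(283,214)); B=tri(s,(388,213),d,(240,178))
print(H.round(),onz(s,(249,203),88).round(),B.round(),onz(s,(388,213),68).round(),onz(d,(240,178),68).round())
for a,b in(((237,197),(278,219)),((261,209),(287,209)),((237,197),(287,209)),((261,209),(278,219))): print(tri(s,a,d,b).round())
e=[onz(s,(239,198),92),onz(s,(259,208),92)];print(e)
print("pink top",tri(s,(190+255/2.5,150+195/2.5),d,(180+298/2.5,160+90/2.5)).round())
print("dark small",tri(s,(190+291/2.5,150+150/2.5),d,(180+188/2.5,160+112/2.5)).round())
# tool-frame shift to wrist standoff
from scipy.spatial.transform import Rotation as R
o=get_obs(); T=R.from_euler("xyz",o["ee_rot"],degrees=True).as_matrix(); print(T.round(3))
t=np.array([H[0],H[1],230]); print("shift",T.T@(t-o["tool_pos"]))
E
```

```text
[452.  35.  88.] [452.  36.  88.] [ 593. -238.   65.] [ 586. -238.   68.] [ 593. -234.   68.]
[459.  69.  92.]
[445.   2.  86.]
[439.  55. 108.]
[467.  15.  68.]
[array([454.80109383,  62.44275946,  92.        ]), array([439.0815494 ,   2.93589076,  92.        ])]
pink top [420. -85.  80.]
dark small [528. -70.  60.]
[[-0.925  0.38  -0.   ]
 [ 0.38   0.925 -0.001]
 [ 0.    -0.001 -1.   ]]
shift [-404.56208384 -445.41212101    1.21493631]
```

Request:
jog_arm(
  xyz=[
    [-0.405,-0.445,0],
    [-0.405,-0.445,0],
    [-0.405,-0.445,0],
    [-0.405,-0.445,0],
    [-0.405,-0.445,0],
    [-0.405,-0.445,0],
    [-0.405,-0.445,0],
    [-0.405,-0.445,0],
    [-0.405,-0.445,0],
    [-0.405,-0.445,0],
    [-0.405,-0.445,0],
    [-0.405,-0.445,0],
    [-0.405,-0.445,0],
    [-0.405,-0.445,0],
    [-0.405,-0.445,0],
    [-0.405,-0.445,0],
    [-0.405,-0.445,0],
  ],
  roll=[80,80,80,80,80,80,80,80,80,80,80,80,80,80,80,80,80],
  gripper=[1,1,1,1,1,1,1,1,1,1,1,1,1,1,1,1,1],
)

```text
time_s: 1.8
tool_pos: [452.2, 36.9, 231.3]
ee_rot: [-180.0, -0.0, 77.8]
force: [0.2, 0.4, -0.1]
width: 85.6
grasp_force: 0.0
```

```bash
python3 - <<'E'
from h import *
o=get_obs();print(o["time_s"],o["tool_pos"].round(1),o["ee_rot"].round(1),o["q"].round(1))
w=camera_params("wrist"); im=read_camera("wrist"); np.save("w1.npy",w["camera_from_world"]); cv2.imwrite("pics/w1.png",im[:,:,::-1])
print(proj(w,(452,35,97)))
E
```

```text
1.8 [452.2  36.9 231.3] [-180.    -0.    77.8] [  0.8  11.8 116.1   0.   52.1  13. ]
[285.19766519 192.53712426]
```

View pics/w1.png

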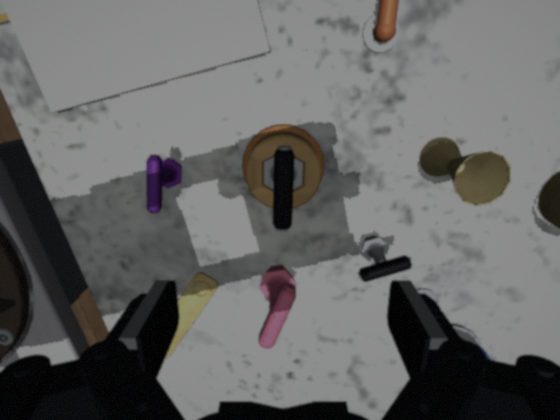

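The wrist view shows the black bar almost vertical from (285,148) to (283,228), so it is nearly parallel to the tool x-axis. The stand ring is centred at about (283,167), and the fingers will straddle the bar. Now I'll refine with a mask.

```bash
python3 - <<'E'
from h import *
w=camera_params("wrist"); im=cv2.imread("pics/w1.png")
m=(im.max(2)<45).astype(np.uint8)
n,l,st,c=cv2.connectedComponentsWithStats(m); 
i=l[195,283]; print(st[i],c[i])
r=cv2.minAreaRect(np.argwhere(l==i)[:,::-1].astype(np.float32)); print(r)
bx=cv2.boxPoints(r); P=np.array([onz(w,b,97) for b in bx]); print(P.round(1),P.mean(0).round(1))
# long-axis direction
e=[P[1]-P[0],P[2]-P[1]]; L=max(e,key=np.linalg.norm); print([np.linalg.norm(x).round(1) for x in e], np.degrees(np.arctan2(L[1],L[0])))
# stand ring
hsv=cv2.cvtColor(im,cv2.COLOR_BGR2HSV)
k=((hsv[...,1]>100)&(hsv[...,0]<20)&(hsv[...,2]>60)).astype(np.uint8); k[:110]=0;k[220:]=0;k[:,:230]=0;k[:,335:]=0
E=cv2.fitEllipse(cv2.convexHull(cv2.findNonZero(k))); print(E, onz(w,E[0],3).round(1))
E
```

```text
[ 272  149   23   81 1550] [282.84709677 187.85032258]
((283.0, 189.0), (80.0, 22.0), 90.0)
[[449.5  70.5  97. ]
 [465.7  67.   97. ]
 [452.6   3.1  97. ]
 [435.1   6.9  97. ]] [450.8  36.9  97. ]
[np.float64(16.6), np.float64(65.3)] -101.61151596888415
((282.8179931640625, 166.01788330078125), (80.34012603759766, 82.92263793945312), 4.377834796905518) [450.3  35.    3. ]
```

Request:
jog_arm(
  xyz=[
    [-0.001,-0.0015,0.04],
    [-0.001,-0.0015,0.08],
    [-0.001,-0.0015,0.12],
    [-0.001,-0.0015,0.145],
    [-0.001,-0.0015,0.16],
    [-0.001,-0.0015,0.162],
    [-0.001,-0.0015,0.162],
    [-0.001,-0.0015,0.162],
    [-0.001,-0.0015,0.162],
    [-0.001,-0.0015,0.162],
    [-0.001,-0.0015,0.162],
    [-0.001,-0.0015,0.162],
    [-0.001,-0.0015,0.162],
    [-0.001,-0.0015,0.162],
    [-0.001,-0.0015,0.162],
    [-0.001,-0.0015,0.162],
    [-0.001,-0.0015,0.162],
  ],
  roll=[0,0,0,0,0,0,0,0,0,0,0,0,0,0,0,0,0],
  gripper=[1,1,1,1,1,1,1,0.1,0.1,0.1,0.1,0.1,0.1,0.1,0.1,0.1,0.1],
  force=60,
)

```text
time_s: 3.55
tool_pos: [451.3, 35.1, 69.7]
ee_rot: [179.9, -0.0, 77.7]
force: [-0.1, -0.2, 7.4]
width: 14.9
grasp_force: 58.6
```

Request:
jog_arm(
  xyz=[
    [0,0,-0.01],
    [0,0,-0.025],
    [0,0,-0.05],
    [0,0,-0.085],
    [0,0,-0.12],
    [0,0,-0.14],
    [0,0,-0.14],
  ],
  roll=[0,0,0,0,0,0,0],
  gripper=[0.1,0.1,0.1,0.1,0.1,0.1,0.1],
)

```text
time_s: 4.25
tool_pos: [452.2, 35.1, 212.4]
ee_rot: [179.7, -0.1, 77.7]
force: [0.8, 0.2, -2.2]
width: 15.1
grasp_force: 58.9
```

```bash
python3 - <<'E'
from h import *
from scipy.spatial.transform import Rotation as R
o=get_obs();print(o["time_s"],o["tool_pos"].round(1),o["ee_rot"].round(1),o["q"].round(1),o["force"].round(1),o["width"])
s,d=camera_params("scene"),camera_params("side")
print("can",onz(s,(337,192),0).round(),onz(d,(172,228),0).round(), "top",tri(s,(338,145),d,(169,178)).round(),"glass",onz(s,(466,218),5).round())
T=R.from_euler("xyz",o["ee_rot"],degrees=True).as_matrix()
# standoff: 
t=np.array([590,-236,o["tool_pos"][2]]); x=T[:,0].copy(); print("shift",T.T@(t-o["tool_pos"]))
b=read_camera("side"); cv2.imwrite("pics/side1.png",cv2.resize(b[60:290,130:430,::-1],None,fx=2,fy=2))
E
```

```text
4.25 [452.2  35.1 212.4] [ 1.797e+02 -1.000e-01  7.770e+01] [  0.6  13.1 117.7   0.   49.   12.9] [ 0.8  0.2 -2.2] 15.122574536718943
can [734. -68.  -0.] [743. -50.   0.] top [737. -59. 133.] glass [ 753. -391.    5.]
shift [-235.42087159  192.50797123    0.66270388]
```

View pics/side1.png

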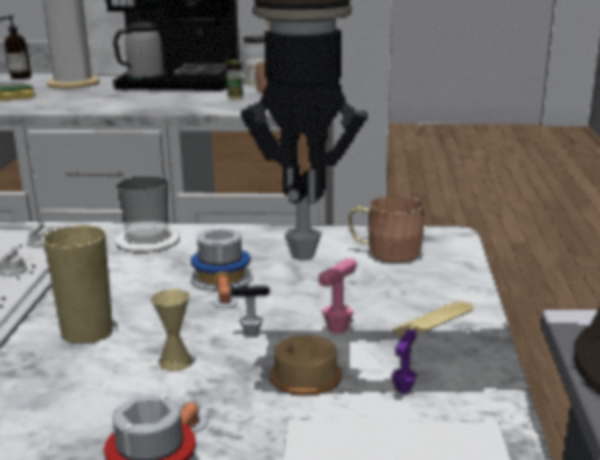

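The key hangs upright in the gripper and is clear of the stand, which is at about (305,363) in the crop. I'll move past the blue valve so its mouth isn't hidden by the key.

Request:
jog_arm(
  xyz=[
    [-0.04,0.025,0],
    [-0.08,0.05,0],
    [-0.12,0.075,0],
    [-0.16,0.1,0],
    [-0.2,0.125,0],
    [-0.24,0.15,0],
    [-0.28,0.175,0],
    [-0.3,0.19,0],
    [-0.31,0.192,0],
    [-0.31,0.192,0],
    [-0.31,0.192,0],
    [-0.31,0.192,0],
    [-0.31,0.192,0],
  ],
  roll=[0,0,0,0,0,0,0,0,0,0,0,0,0],
  gripper=[0.1,0.1,0.1,0.1,0.1,0.1,0.1,0.1,0.1,0.1,0.1,0.1,0.1],
)

```text
time_s: 5.6
tool_pos: [572.0, -307.6, 209.4]
ee_rot: [-180.0, -0.0, 77.7]
force: [0.1, -0.0, -0.8]
width: 15.1
grasp_force: 59.0
```

```bash
python3 - <<'E'
from h import *
o=get_obs();print(o["time_s"],o["tool_pos"].round(1),o["ee_rot"].round(1),o["q"].round(1),o["force"].round(1),o["width"])
w=camera_params("wrist"); im=read_camera("wrist"); cv2.imwrite("pics/w2.png",im[:,:,::-1])
u=proj(w,(590,-236,68)); print(u)
E
```

```text
5.6 [ 572.  -307.6  209.4] [-180.    -0.    77.7] [-30.9  28.7  92.8   0.   58.5 -18.7] [ 0.1 -0.  -0.8] 15.062898985374428
[288.25160003  91.26535044]
```

View pics/w2.png

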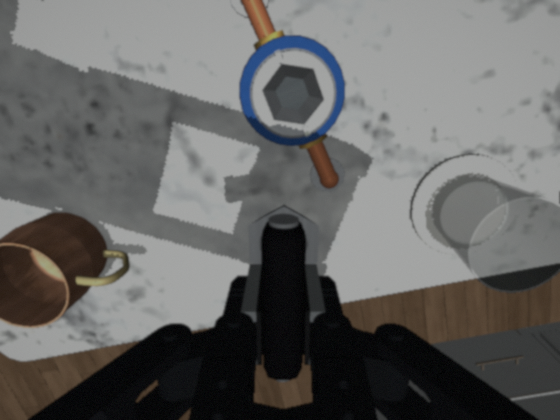

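The wrist view shows the blue ring centred at about (292,90), with the dark hex mouth at (293,94). The pipe runs from (258,10) to (330,180), and the held key is at (284,290).

```bash
python3 - <<'E'
from h import *
from scipy.spatial.transform import Rotation as R
w=camera_params("wrist"); o=get_obs(); im=cv2.imread("pics/w2.png")
g=im.max(2); m=np.zeros_like(g); m[55:130,255:335]=(g[55:130,255:335]<150)
b=im.astype(int); m[(b[...,0]-b[...,2]>30)]=0
n,l,st,c=cv2.connectedComponentsWithStats(m); i=l[94,293]; print(st[i],c[i])
k=(l==i).astype(np.uint8); ct=max(cv2.findContours(k,cv2.RETR_EXTERNAL,cv2.CHAIN_APPROX_NONE)[0],key=cv2.contourArea)
h=cv2.convexHull(ct); P=np.array([onz(w,u,68)[:2] for u in h[:,0].astype(float)],np.float32)
a=cv2.approxPolyDP(P.reshape(-1,1,2),5,True)[:,0]; print(a.round(1), "ctr",a.mean(0))
E=cv2.minEnclosingCircle(P); print(E)
M=cv2.moments(P.reshape(-1,1,2)); C=np.array([M["m10"]/M["m00"],M["m01"]/M["m00"]]); print("C",C)
print("vertex angles mod 60", np.degrees(np.arctan2(*(a-C).T[::-1]))%60, np.linalg.norm(a-C,axis=1))
# blue ring
q=((b[...,0]-b[...,2])>50).astype(np.uint8); q[200:]=0
el=cv2.fitEllipse(cv2.convexHull(cv2.findNonZero(q))); print(el,[onz(w,el[0],z).round(1) for z in(35,45)])
p=[onz(w,(258,10),16),onz(w,(328,178),16)]; d=p[0]-p[1]; print("pipe",p,np.degrees(np.arctan2(d[1],d[0])))
T=R.from_euler("xyz",o["ee_rot"],degrees=True).as_matrix(); print("shift",T.T@(np.array([*C,209])-o["tool_pos"]))
cv2.imwrite("pics/c2.png",cv2.resize(im[30:160,210:380],None,fx=4,fy=4,interpolation=cv2.INTER_CUBIC))
E
```

```text
[ 262   62   63   63 2853] [292.81528216  93.52891693]
[[ 588.5 -215.3]
 [ 612.  -226.6]
 [ 614.9 -247.2]
 [ 596.9 -261.9]
 [ 574.2 -252.4]
 [ 571.8 -229.9]] ctr [ 593.03436 -238.89386]
((592.8434448242188, -238.5848846435547), 23.67007064819336)
C [ 592.9195207  -238.95706082]
vertex angles mod 60 [40.58117787 32.94632094 39.45598283 39.80285994 35.7441956  36.79289917] [24.04978685 22.68969111 23.46604066 23.29024782 23.07836472 23.0048624 ]
((291.9383850097656, 89.56702423095703), (104.25651550292969, 107.417724609375), 2.661233901977539) [array([ 593.6, -236.7,   35. ]), array([ 593.5, -236.4,   45. ])]
pipe [array([ 579.57616674, -170.91955871,   16.        ]), array([ 610.92615324, -322.04287237,   16.        ])] 101.71957633293702
shift [71.71439003  5.64147791  0.54890927]
```

View pics/c2.png

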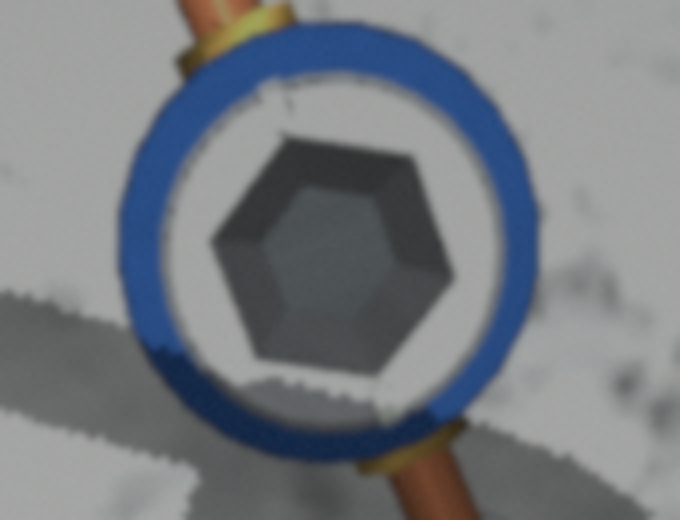

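The enlarged crop shows a clean hex mouth. The marks at (275,90) and (385,410) lie about 4° clockwise of the pipe, which matches the fitted vertex direction of 97.5°. I'll turn the key by +20° of yaw, move over the socket and come down near the mouth.

Request:
jog_arm(
  xyz=[
    [0.03,0.003,0],
    [0.06,0.005,0],
    [0.072,0.006,0.02],
    [0.072,0.006,0.045],
    [0.072,0.006,0.06],
    [0.072,0.006,0.06],
    [0.072,0.006,0.06],
    [0.072,0.006,0.06],
  ],
  roll=[-7,-14,-20,-20,-20,-20,-20,-20],
  gripper=[0.1,0.1,0.1,0.1,0.1,0.1,0.1,0.1],
)

```text
time_s: 6.45
tool_pos: [594.0, -240.3, 150.4]
ee_rot: [179.9, 0.0, 97.6]
force: [-0.0, 0.0, -1.0]
width: 15.0
grasp_force: 58.9
```

```bash
python3 - <<'E'
from h import *
o=get_obs();print(o["time_s"],o["tool_pos"].round(1),o["ee_rot"].round(1),o["q"].round(1),o["force"].round(1),o["torque"].round(2),o["width"])
a=read_camera("scene")[130:260,320:450,::-1]; b=read_camera("side")[110:240,175:305,::-1]
cv2.imwrite("pics/pre.png",cv2.resize(np.hstack([a,b]),None,fx=3,fy=3,interpolation=cv2.INTER_CUBIC))
E
```

```text
6.45 [ 594.  -240.3  150.4] [179.9   0.   97.6] [-24.7  31.6  97.1   0.   51.2 -32.4] [-0.  0. -1.] [-0.   -0.04  0.02] 15.048567839045251
```

View pics/pre.png

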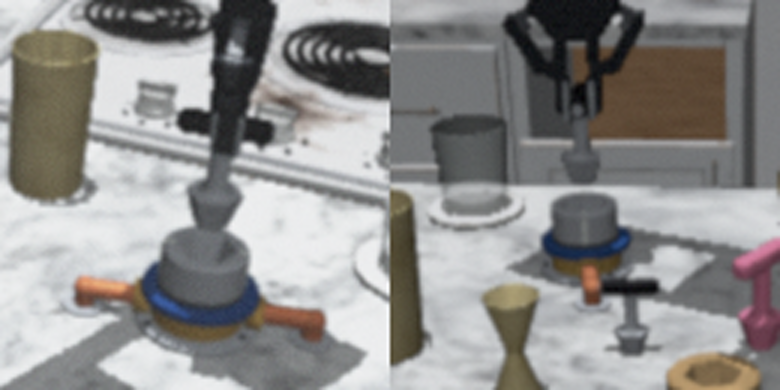

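The scene crop shows the bit above the mouth, but the key looks tilted: handle at (228,126), bit tip at (212,228). I'll compare this with an upright projection.

```bash
python3 - <<'E'
from h import *
s,d=camera_params("scene"),camera_params("side")
c=lambda X:((proj(s,X)-[320,130])*3).round(0)
e=lambda X:((proj(d,X)-[175,110])*3+[390,0]).round(0)
y=np.radians(97.6); u=np.array([np.cos(y),np.sin(y),0]); v=np.array([np.sin(y),-np.cos(y),0])
H=np.array([594,-240,168.7])
for n,X in(("H",H),("tip",H-[0,0,80]),("end-y",H-33*u),("end+y",H+33*u),("socket",(593,-238.5,68))): print(n,c(X),e(X))
for t in(-10,-5,5,10):
    a=np.radians(t); k=np.cos(a)*np.array([0,0,1])+np.sin(a)*u; b=np.cos(a)*u-np.sin(a)*np.array([0,0,1])
    print(t,"tip",c(H-80*k),"ends",c(H-33*b),c(H+33*b))
E
```

```text
H [228. 123.] [580.  99.]
tip [213. 221.] [584. 181.]
end-y [277. 130.] [581.  89.]
end+y [180. 115.] [578. 110.]
socket [207. 245.] [586. 202.]
-10 tip [194. 216.] ends [275. 138.] [182. 108.]
-5 tip [203. 219.] ends [276. 134.] [181. 112.]
5 tip [222. 222.] ends [277. 127.] [180. 119.]
10 tip [232. 223.] ends [277. 123.] [180. 123.]
```

The projection of an upright key matches, so it isn't tilted. I'll lower it into the socket.

Request:
jog_arm(
  xyz=[
    [0,0,0.01],
    [0,0,0.02],
    [0,0,0.026],
    [0,0,0.031],
    [0,0,0.036],
    [0,0,0.04],
    [0,0,0.043],
    [0,0,0.043],
  ],
  roll=[0,0,0,0,0,0,0,0],
  gripper=[0.1,0.1,0.1,0.1,0.1,0.1,0.1,0.1],
)

```text
time_s: 7.35
tool_pos: [593.2, -239.6, 105.9]
ee_rot: [-180.0, -0.0, 97.7]
force: [-0.4, 0.8, -1.5]
width: 15.1
grasp_force: 59.0
```

Request:
jog_arm(
  xyz=[
    [0,0,0.002],
    [0,0,0.004],
    [0,0,0.006],
    [0,0,0.007],
    [0,0,0.007],
  ],
  roll=[0,0,0,0,0],
  gripper=[0.1,0.1,0.1,0.1,0.1],
)

```text
time_s: 7.85
tool_pos: [594.0, -239.9, 99.7]
ee_rot: [179.9, 0.0, 97.7]
force: [2.3, 0.9, 3.7]
width: 15.2
grasp_force: 59.7
```

Seated, with light contact at the home height. Now I'll turn clockwise.

Request:
jog_arm(
  xyz=[
    [0,0,0.001],
    [0,0,0.001],
    [0,0,0.001],
    [0,0,0.001],
    [0,0,0.001],
    [0,0,0.001],
    [0,0,0.001],
    [0,0,0.001],
    [0,0,0.001],
    [0,0,0.001],
    [0,0,0.001],
    [0,0,0.001],
    [0,0,0.001],
    [0,0,0.001],
    [0,0,0.001],
    [0,0,0.001],
    [0,0,0.001],
  ],
  roll=[5,10,15,20,25,30,35,40,45,50,55,60,65,70,75,80,80],
  gripper=[0.1,0.1,0.1,0.1,0.1,0.1,0.1,0.1,0.1,0.1,0.1,0.1,0.1,0.1,0.1,0.1,0.1],
)

```text
time_s: 9.55
tool_pos: [592.9, -238.8, 99.6]
ee_rot: [-179.9, 0.0, 17.5]
force: [-6.7, 8.9, 24.9]
width: 14.8
grasp_force: 62.7
```

```bash
python3 - <<'E'
from h import *
o=get_obs();print(o["time_s"],o["tool_pos"].round(1),o["ee_rot"].round(1),o["force"].round(1),o["torque"].round(2),o["width"])
E
```

```text
9.55 [ 592.9 -238.8   99.6] [-179.9    0.    17.5] [-6.7  8.9 24.9] [ 2.01  1.42 -0.01] 14.849936115018453
```

Request:
jog_arm(
  xyz=[
    [0,0,-0.0005],
    [0,0,-0.0005],
    [0,0,-0.0005],
    [0,0,-0.0005],
    [0,0,-0.0005],
  ],
  roll=[2,4,6,8,8],
  gripper=[0.1,0.1,0.1,0.1,0.1],
)

```text
time_s: 10.05
tool_pos: [592.8, -238.6, 99.6]
ee_rot: [-179.9, 0.0, 9.6]
force: [-5.2, 10.3, 18.2]
width: 15.1
grasp_force: 61.9
```

```bash
python3 - <<'E'
from h import *
o=get_obs();print(o["time_s"],o["tool_pos"].round(1),o["ee_rot"].round(1),o["force"].round(1),o["torque"].round(2),o["width"])
E
```

```text
10.05 [ 592.8 -238.6   99.6] [-179.9    0.     9.6] [-5.2 10.3 18.2] [2.17 1.13 0.01] 15.095139239506118
```

Request:
jog_arm(
  xyz=[
    [0,0,0],
    [0,0,0],
    [0,0,0],
    [0,0,0],
  ],
  roll=[1.5,3,4,4],
  gripper=[0.1,0.1,0.1,0.1],
)

```text
time_s: 10.45
tool_pos: [592.9, -238.4, 99.6]
ee_rot: [-179.9, 0.0, 5.6]
force: [-4.4, 11.5, 17.6]
width: 14.8
grasp_force: 61.8
```

```bash
python3 - <<'E'
from h import *
o=get_obs();print(o["time_s"],o["tool_pos"].round(1),o["ee_rot"].round(1),o["force"].round(1),o["torque"].round(2),o["tau"].round(2))
E
```

```text
10.45 [ 592.9 -238.4   99.6] [-179.9    0.     5.6] [-4.4 11.5 17.6] [2.5  0.92 0.26] [ -6.31 -89.46 -35.44  -2.38  -3.67   0.8 ]
```

Request:
jog_arm(
  xyz=[
    [0,0,0],
    [0,0,0],
    [0,0,0],
    [0,0,0],
  ],
  roll=[1,2,3,3],
  gripper=[0.1,0.1,0.1,0.1],
)

```text
time_s: 10.85
tool_pos: [592.7, -238.2, 99.6]
ee_rot: [-179.9, 0.1, 2.7]
force: [-5.3, 12.8, 18.9]
width: 15.0
grasp_force: 62.3
```

```bash
python3 - <<'E'
from h import *
o=get_obs();print(o["time_s"],o["tool_pos"].round(1),o["ee_rot"].round(1),o["force"].round(1),o["torque"].round(2),o["tau"].round(2))
a=read_camera("scene")[150:260,320:450,::-1]
w=read_camera("wrist")[:,:,::-1]; cv2.imwrite("pics/w3.png",w)
E
```

```text
10.85 [ 592.7 -238.2   99.6] [-1.799e+02  1.000e-01  2.700e+00] [-5.3 12.8 18.9] [2.73 1.04 0.69] [ -7.26 -88.82 -35.86  -2.31  -4.09   1.24]
```

View pics/w3.png

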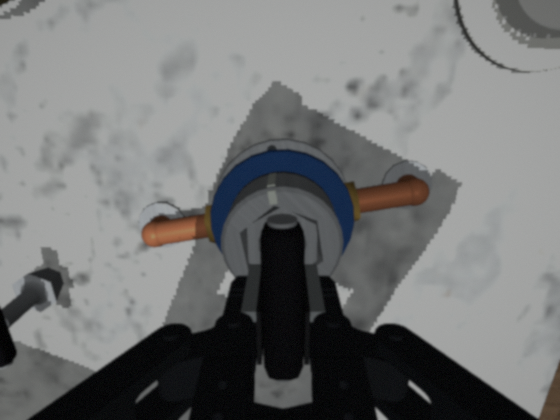

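The mark is at about (272,190) and the pipe runs from (150,232) to (430,188), so the mark is close to square across. I'll check this numerically.

```bash
python3 - <<'E'
from h import *
w=camera_params("wrist")
for a in(5,8,11.7,15,20):
    t=np.radians(a); u=np.array([np.cos(t),np.sin(t)]); print(a,proj(w,[*(np.array([593,-238.5])+27.5*u),68]).round(1),proj(w,[*(np.array([593,-238.5])+32*u),60]).round(1))
p=[onz(w,(165,230),16),onz(w,(415,191),16)];d=p[0]-p[1];print(p,np.degrees(np.arctan2(d[1],d[0])))
im=cv2.imread("pics/w3.png"); 
for r in range(172,210,3):
    row=im[r,250:300].astype(int); k=row.min(1); print(r,250+int(np.argmax(k)),int(k.max()),int(np.median(k)))
E
```

```text
5 [278.6 194.9] [278.4 181.8]
8 [275.7 195. ] [275.1 182. ]
11.7 [272.1 195.5] [271.1 182.5]
15 [269. 196.] [267.6 183.1]
20 [264.4 197.2] [262.4 184.5]
[array([ 576.08024544, -161.84870009,   16.        ]), array([ 610.95222159, -323.33438891,   16.        ])] 102.18560511092811
172 274 32 22
175 270 58 42
178 270 59 45
181 271 61 45
184 273 86 45
187 268 81 60
190 273 95 79
193 270 120 87
196 271 120 90
199 271 120 91
202 272 120 91
205 270 98 90
208 256 94 89
```

The mark is at about 12°, i.e. square across the pipe, and the torque is rising, so the valve is at its stop. I'll relax the twist within the play, release and retreat upward.

Request:
jog_arm(
  xyz=[
    [0,0,0],
    [0,0,-0.0005],
    [0,0,-0.0005],
    [0,0,-0.0005],
    [0,0,-0.0005],
    [0,0,-0.0005],
    [0,0,-0.0005],
    [0,0,-0.0005],
    [0,0,-0.0005],
    [0,0,-0.01],
    [0,0,-0.03],
    [0,0,-0.06],
    [0,0,-0.1],
    [0,0,-0.13],
    [0,0,-0.13],
    [0,0,-0.13],
  ],
  roll=[-1.5,-3,-3,-3,-3,-3,-3,-3,-3,-3,-3,-3,-3,-3,-3,-3],
  gripper=[0.1,0.1,0.6,0.8,0.8,0.8,0.8,0.8,0.8,0.8,0.8,0.8,0.8,0.8,0.8,0.8],
)

```text
time_s: 12.55
tool_pos: [593.7, -239.9, 229.9]
ee_rot: [179.9, -0.1, 5.7]
force: [-0.1, -1.0, 0.4]
width: 68.0
grasp_force: 0.0
```

```bash
python3 - <<'E'
from h import *
o=get_obs();print(o["time_s"],o["tool_pos"].round(1),o["ee_rot"].round(1),o["force"].round(1),o["width"])
w=camera_params("wrist"); im=read_camera("wrist")[:,:,::-1]; cv2.imwrite("pics/w4.png",im)
for a in(6,9,11.7,15):
    t=np.radians(a); u=np.array([np.cos(t),np.sin(t)]); print(a,proj(w,[*(np.array([593,-238.5])+28*u),68]).round(1),proj(w,[*(np.array([593,-238.5])-28*u),68]).round(1))
print("H",proj(w,(593,-238.5,127)))
E
```

```text
12.55 [ 593.7 -239.9  229.9] [ 1.799e+02 -1.000e-01  5.700e+00] [-0.1 -1.   0.4] 67.96846951559202
6 [279.1 148.8] [279.7 212.3]
9 [277.4 148.8] [281.3 212.2]
11.7 [275.8 149. ] [282.8 212.1]
15 [273.8 149.2] [284.6 211.9]
H [278.8058218  203.35430353]
```

View pics/w4.png

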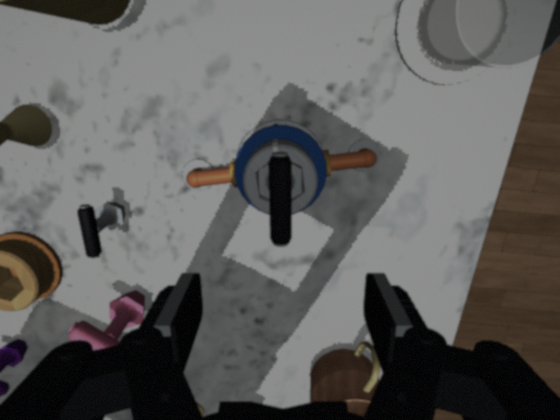

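The key stands upright in the blue valve, with the bar centred at (280,200). The mark at (276,147) is square across the pipe, and the gripper is clear. Handing in.

```bash
python3 -c "
from bench import *
print(close_job())"
```

```text
the job is handed in; nothing more can be done
None
```

The blue valve is shut at its stop, the T-key is left standing in its socket, and the red valve was not touched; I handed the job in at about 12.6 s on the robot's clock, but no verdict came back.

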